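# Swing the cooled cookie pan round the turn post into the packing stop

## Robot

A 6-joint arm with a two-finger parallel gripper is mounted at the origin on the work surface. World frame = base frame: x ahead of the robot, y to its left, z up, the work surface at z = 0. Lengths are in m, angles in rad, forces in N, time in s.
With the tool pointing down it reaches from about 0.325 to 0.9 m from the base axis. Payload 6.1 kg.
Tool frame: the origin (TCP) lies between the finger pads; the fingertips stand 11 mm ahead of it and the grasp point (between the pads) lies 8 mm behind it (r.finger_overhang is the distance from the TCP to the fingertips, in m); z points along the fingers, y is the line along which they close (so a half turn about z gives the same grasp; the last joint's range is limited). The gripper opens to 87 mm and grips with 3 to 60 N. Pads are 19 mm wide; open, the fingers measure 117 mm over their backs; the gripper's body (75 mm by 190 mm) begins 51 mm behind the grasp point.
Start: joints at [-1.33, 0.22, 1.526, -0, 1.395, -0.126], TCP at [0.224, -0.583, 0.234] pointing down, gripper open.
Joint ranges: [-2.98, 2.98], [-0.91, 2.08], [0.09, 2.57], [-1.24, 4.39], [0.2, 2.65], [-2.68, 2.68]. Speed limits (rad/s): [2.57, 2.57, 3.01, 3.14, 3.14, 3.14].

## Interface

Orientations are given as [roll, pitch, yaw] about the fixed x, y, z axes, in that order (R = Rz(yaw) Ry(pitch) Rx(roll)).
In Python, from cell import r gives the robot as it stands.
- The arm moves only by the tool servo_tool, never from a script. Its argument "rows" is a list of rows, each a list of 2 entries, a list of its own where there are three numbers: the shift along the world's x, y, z in cm, then the turn, a rotation vector about the world's x, y, z in degrees. A call has 1 to 20 rows; each row shifts and turns the commanded pose from where the row before left it; what a row does not reach is not made up. A row lasts 1/10 s, in which the tool goes at most 50 mm and 8.59 degrees, less where a joint would pass 70% of its speed; a pose out of reach is approached as far as the arm can. A call with a gripper value outside its range is refused whole. "grip" is the closure, from 0 (fully open) to 1 (shut), set as the call begins (left out, the last holds). The fingers move at their own pace and stop on an object; the grip force is fixed at half the most. Time passes only in rows, so rows that do not move let the fingers close. It gives the time, the measured TCP pose, the force, the opening and the grip force at its end, in the units of the state.
- r.observe(): the state, without advancing time (a new reading comes with each control period).
- r.grab_frame(name): name is "scene" or "side" or "wrist"; returns a dict with "color" (420x560x3 uint8, red, green, blue), "mtx" (3x3 intrinsics, pixels), "world_from_camera" (4x4, takes a point from camera to world coordinates). Camera axes: x right, y up, looking along -z (the intrinsics and any distortion apply to the point x, -y, -z); pixel columns grow to the right and rows downward; lengths in m; the calibration is good to about 2 mm. A picture is of the moment at which its call begins. There is no depth.
- r.close_job(): hands the job in; it is judged then, once.
Trained networks look in the newest picture that a camera, given by its name, has taken for a name from the list of things; names that differ only in an ending like _2 or _b are one class to them, and where a whole thing is asked for, a point or a joint stands for the part that bears it (a point fixed in the world has none). Each returns a list of dicts, best first, with "conf" (0 to 1); they miss things now and then, are a little off and sometimes report something else, mostly with a low value. They report only what shows in the picture. A call takes as long as a camera call. They do not tell look-alikes from the thing itself.
- r.recognise(query, camera): "rect" ([left, top, right, bottom] in pixels, round what is visible of it).
- r.pinpoint(query, camera): "xy" ([column, row] in pixels: a listed point, or the origin of a listed thing).
The state is a dict: "t": time; "joints": joint angles; "joint_velocities": joint speeds; "effort": joint torques, N m; "tool_pos": TCP position; "ee_rot": TCP orientation; "ft_force": force on the tool from outside, world axes, zero at the start; "moment": the same for the moment, N m; "grip_width": finger opening in m; "grasp_force": force on a finger pad.
Only numpy, scipy, OpenCV 4.12 (cv2) and the standard library are available. Lean on these libraries where they do the work, as an engineer would, in place of code of your own. Each camera call takes 0.05 s, during which the arm holds its last target. There are 200 camera calls.

## Task

This pan of cookies has cooled and goes to packing: switch off all four fans of the bench blower, and turn the pan into the packing stop. Push it end-on up against the blue turn post so that it swings round about the post, and square it up with a long side flush along the steel fence and a short end against the post. Slide the pan, do not lift it, keep the cookies in it, and leave the jar, the tin and the timer where they stand.

Things in the scene. Friction and masses are not known exactly. Their poses are not given: they have to be found in the camera images.
- pan: sheet pan, bare aluminium, six loose cookies in it, flat on the bench. Rim 241 mm (x) by 165 mm (y), 25 mm high; walls flare, so the 5 mm rolled rim, 20 to 25 mm up, is outermost. 0.35 to 0.55 kg loaded; slides at 3 to 9 N. Origin: centre of its underside, z up. Starts end-on to the turn post, a few cm from it on the stop's -y side, long sides roughly square to the fence
- pan_stop: packing stop, fixed: dark steel fence bolted to the bench, with the turn post. Origin: foot of the post's axis; x parallel to the fence, away from the robot; y from post to fence. Fence face looks to -y at y = 130 mm, spans x -20 to 260 mm, 35 mm high, foot behind it to y = 166 mm. A pan fully home has its centre at x = 130, y = 47 mm of this frame, long side on the fence, end on the post
- turn_post: turn post, fixed part of the packing stop: upright, blue with a steel cap, 20 mm in diameter, 50 mm high. Origin: on its axis at the bench. The pan's leading short end meets it 10 to 70 mm from the middle of that end, on the robot's side; pushed on, the pan swings counter-clockwise (from above) about it to the fence
- blower: bench blower: fixed grey box 350 mm long (its x) by 64 mm deep (its y), top 95 mm above the bench, four fans in its +y face. Origin: centre of its underside on the bench; x along the box. Four red rocker switches stand in a row along the middle of its top
- switch_row (a point): middle of the row of four rockers, on their hinge line, 100 mm above the bench, 5 mm above the blower's top; axes as the blower's. Each rocker: a V of two flat halves, each 15 mm long (along the row, x), 24 mm wide, meeting at its hinge. A fingertip drawn along the row towards +x 1 to 1.5 mm above this height (the level halves) tips them all off one after the other
- fan_switch1 (a joint): red rocker switch, hinge at x = -54 mm from switch_row. 0 = on: its -x half is level, its +x half (white dot) raised, the end 6 mm above the level half. 0.4 rad = fully off: dotted half down level, the other raised; counts as off from 0.26. Tips when the raised half is pressed down with about 2 N near its end, and stays where it is left
- fan_switch2 (a joint): red rocker switch, hinge at x = -18 mm from switch_row. 0 = on: its -x half is level, its +x half (white dot) raised, the end 6 mm above the level half. 0.4 rad = fully off: dotted half down level, the other raised; counts as off from 0.26. Tips when the raised half is pressed down with about 2 N near its end, and stays where it is left
- fan_switch3 (a joint): red rocker switch, hinge at x = 18 mm from switch_row. 0 = on: its -x half is level, its +x half (white dot) raised, the end 6 mm above the level half. 0.4 rad = fully off: dotted half down level, the other raised; counts as off from 0.26. Tips when the raised half is pressed down with about 2 N near its end, and stays where it is left
- fan_switch4 (a joint): red rocker switch, hinge at x = 54 mm from switch_row. 0 = on: its -x half is level, its +x half (white dot) raised, the end 6 mm above the level half. 0.4 rad = fully off: dotted half down level, the other raised; counts as off from 0.26. Tips when the raised half is pressed down with about 2 N near its end, and stays where it is left
- cookie1: a loose chocolate-chip cookie in the pan, 58 mm in diameter, 14 mm high, 35 g, origin: centre of its underside
- cookie2: a loose chocolate-chip cookie in the pan, 58 mm in diameter, 14 mm high, 35 g, origin: centre of its underside
- cookie3: a loose chocolate-chip cookie in the pan, 58 mm in diameter, 14 mm high, 35 g, origin: centre of its underside
- cookie4: a loose chocolate-chip cookie in the pan, 58 mm in diameter, 14 mm high, 35 g, origin: centre of its underside
- cookie5: a loose chocolate-chip cookie in the pan, 58 mm in diameter, 14 mm high, 35 g, origin: centre of its underside
- cookie6: a loose chocolate-chip cookie in the pan, 58 mm in diameter, 14 mm high, 35 g, origin: centre of its underside
- sprinkle_jar: jar with a yellow cap, 64 mm in diameter, 95 mm high, beyond the fence; a bystander. Origin: centre of its underside
- cookie_tin: round blue tin, 104 mm in diameter, 60 mm high, beyond the fence; a bystander. Origin: centre of its underside
- timer: white kitchen timer lying on the bench, 62 by 70 mm, 18 mm high; a bystander. Origin: centre of its underside
Things that resemble listed ones, but are neither listed nor needed, are in the scene too. What is shaped like the cookie6 but turquoise is not meant. Leave any yellow look-alike of the cookie3 alone.

How it is judged:
On the way, in this order (a step that is already met when the one before it is completed fails the run):
1. the pan, still more than about 35 degrees from the fence's direction, is pushed against the turn post (contact force between pan and turn_post above 0.3 N and angle between the x axis of pan and the x axis of pan_stop, either way round above 0.6 rad), for 0.05 s.
2. the pan has swung round and lies along the fence with its end at the post (angle between the x axis of pan and the x axis of pan_stop, either way round below 0.04 rad and y of pan in the frame of pan_stop between 0.0415 and 0.053 m and x of pan in the frame of pan_stop between 0.124 and 0.138 m), for 0.2 s.
At the end, for the whole second after the job is handed in: all four switches are off (each at least 0.26 of 0.4 rad), and the pan rests flat on the bench within 2.3 degrees of the fence's direction, its long side within about 6 mm of the fence face (at mid-length) and its short end within about 7 mm of the turn post, with all six cookies in it (all of step 2 and value of joint each of fan_switch1, fan_switch2, fan_switch3, fan_switch4 above 0.26 rad and height (world z) of pan below 0.006 m and linear speed of pan below 0.01 m/s and distance between each of cookie1, cookie2, cookie3, cookie4, cookie5, cookie6 and pan below 0.105 m); the robot touches nothing.
It fails at once if the pan is lifted off the bench (height (world z) of pan above 0.015 m).
It fails at once if a cookie leaves the pan (distance between any of cookie1, cookie2, cookie3, cookie4, cookie5, cookie6 and pan above 0.115 m).
It fails at once if the jar, the tin or the timer is pushed away (more than 25 mm) (distance of any of sprinkle_jar, cookie_tin, timer from where it was at the start of the episode above 0.025 m).
It also fails if it takes over 69 s, if anything falls off the work surface, if the arm or the gripper's body presses on something with over 40 N, if the wrist force passes 120 N, or if a joint passes its speed limit or range.

## Working session

There is one attempt and no reset: what is moved stays moved. The work goes in short steps, Python scripts to look and compute and a tool call to move; the robot and the scene stay as the last step left them, time stands still between calls to the robot, and variables do not carry over. Pictures are saved under pics/ and viewed, at most 10 in all, crops included, and the job is handed in when it is done.

Besides the shell and the picture viewer there is one more tool, called after "Emit:" by a JSON object that holds its "op" and its "data". servo_tool: Moves the arm, as the interface text tells. Its arguments: {"type":"object","properties":{"rows":{"type":"array","items":{"type":"array"}},"grip":{"type":"number"}},"required":["rows"]}

```bash
mkdir -p pics; cat > h.py <<'E'
import numpy as np, cv2
from cell import r
def ray(f,xy):
    K=f["mtx"];T=np.array(f["world_from_camera"])
    d=np.linalg.inv(K)@[xy[0],xy[1],1]; d=T[:3,:3]@[d[0],-d[1],-d[2]]
    return T[:3,3],d
def at(f,xy,z):
    o,d=ray(f,xy); return np.round(o+d*(z-o[2])/d[2],4)
def px(f,p):
    T=np.linalg.inv(np.array(f["world_from_camera"]));q=T[:3,:3]@np.array(p)+T[:3,3]
    u=np.array(f["mtx"])@[q[0],-q[1],-q[2]];return u[:2]/u[2]
def save(f,n): cv2.imwrite("pics/"+n,f["color"][...,::-1])
E
python3 - <<'E'
from h import *
print(r.observe())
for c in("scene","side"):
    f=r.grab_frame(c);save(f,c+"0.png");print(c,[k for k in f],np.round(f["world_from_camera"],2).tolist())
    for n,z in(("pan",0),("pan_stop",0),("turn_post",0),("blower",0),("switch_row",.1),("fan_switch1",.1),("timer",0),("cookie_tin",0),("sprinkle_jar",0),("cookie1",.003)):
        for d in r.pinpoint(n,c)[:6]: print(n,round(d["conf"],2),np.round(d["xy"]),at(f,d["xy"],z))
E
```

```text
{'t': 0.0, 'joints': array([-1.33013274e+00,  2.21224233e-01,  1.52761821e+00, -7.74491776e-06,
        1.39468200e+00, -1.26086144e-01]), 'joint_velocities': array([ 0.00274689, -0.00113253, -0.0009181 ,  0.00027282,  0.00079281,
        0.00183714]), 'effort': array([-2.15763786e-03, -4.94622016e+01, -3.87374997e+01,  6.98170066e-02,
        5.70463773e-02, -1.60286327e-04]), 'tool_pos': array([ 0.22397301, -0.58285004,  0.23243465]), 'ee_rot': array([-3.13967524e+00, -2.35364750e-04,  3.66750868e-01]), 'ft_force': array([-0.42769037,  0.11782044,  0.24260473]), 'moment': array([-0.01282336, -0.01489861, -0.00586589]), 'grasp_force': 0.0, 'grip_width': 0.08698726274798062}
scene ['color', 'mtx', 'world_from_camera'] [[0.41, -0.75, 0.52, 1.28], [0.91, 0.34, -0.23, -0.3], [-0.0, 0.57, 0.82, 1.23], [0.0, 0.0, 0.0, 1.0]]
pan 0.9 [252. 216.] [ 0.4787 -0.0451  0.    ]
pan_stop 0.62 [297. 189.] [0.4351 0.1424 0.    ]
turn_post 0.6 [296. 188.] [0.4304 0.1438 0.    ]
turn_post 0.43 [228. 215.] [ 0.4402 -0.116   0.    ]
blower 0.64 [169. 258.] [ 0.5165 -0.342   0.    ]
blower 0.26 [251. 217.] [ 0.4814 -0.049   0.    ]
switch_row 0.68 [162. 243.] [ 0.5206 -0.3444  0.1   ]Traceback (most recent call last):
  File "<stdin>", line 6, in <module>
ValueError: it knows: blower, cookie, cookie_tin, pan, pan_stop, sprinkle_jar, switch_row, timer, turn_post
```

View pics/scene0.png

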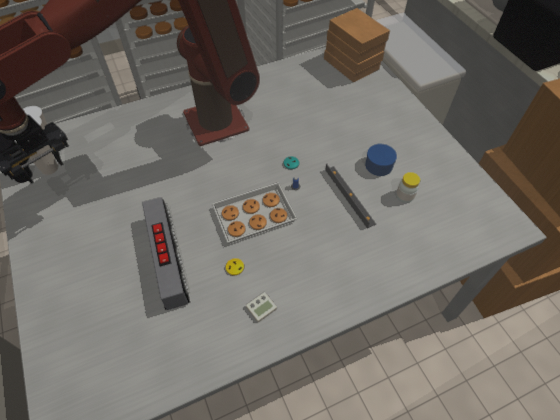

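The scene view shows the pan at (254,214), the post at (296,184), the fence from (330,168) to (370,222), and the blower switches from (157,228) to (164,258). The turquoise cookie (291,162) and yellow cookie (235,267) are decoys. The timer is at (261,306), the tin at (380,160) and the jar at (408,187).

```bash
python3 - <<'E'
from h import *
f=r.grab_frame("scene");g=r.grab_frame("side");save(g,"side0.png")
for n,z in(("pan",0),("pan_stop",0),("turn_post",0),("blower",0),("switch_row",.1)):
    for d in r.pinpoint(n,"side")[:3]: print(n,round(d["conf"],2),np.round(d["xy"]),at(g,d["xy"],z))
def crop(x0,y0,x1,y1,s): return cv2.resize(f["color"][y0:y1,x0:x1],None,fx=s,fy=s,interpolation=cv2.INTER_CUBIC)
a=crop(130,150,390,320,3)
cv2.imwrite("pics/crop0.png",a[...,::-1])
E
```

```text
pan 0.8 [324. 230.] [ 0.4776 -0.0313  0.    ]
pan 0.36 [340. 234.] [ 0.4349 -0.0271  0.    ]
pan_stop 0.94 [337. 286.] [0.4168 0.1437 0.    ]
pan_stop 0.55 [322. 235.] [ 0.4803 -0.0121 -0.    ]
pan_stop 0.37 [201. 404.] [0.6192 0.4757 0.    ]
turn_post 0.55 [336. 287.] [0.419  0.1457 0.    ]
blower 0.79 [330. 161.] [ 0.5119 -0.3412  0.    ]
switch_row 0.6 [332. 133.] [ 0.5108 -0.3423  0.1   ]
```

View pics/crop0.png

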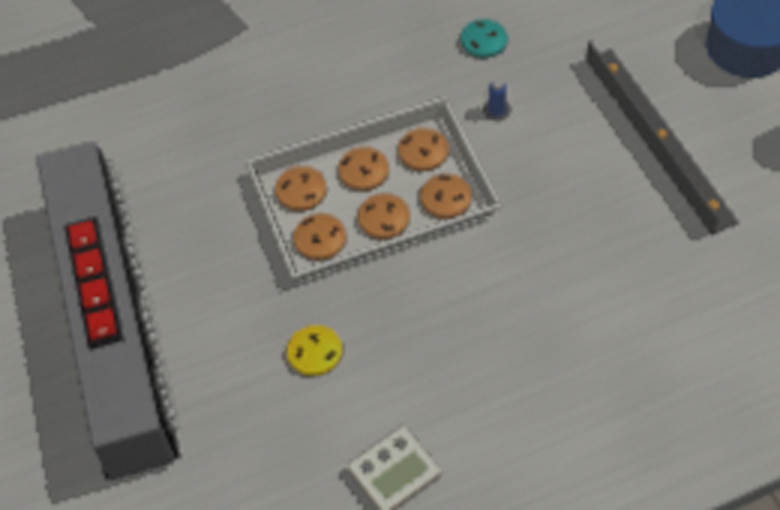

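View pics/side0.png

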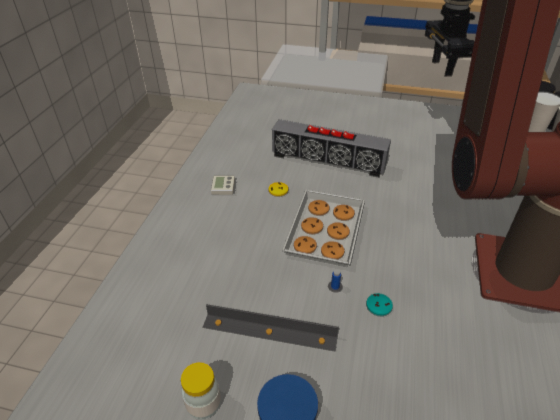

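Crop and side view: post foot at crop (496,112), the pan rim corners at crop (248,163), (442,100), (497,208) and (293,275), and the white dots on the far halves of the rockers. The six brown cookies are in the pan. The turquoise and yellow ones lie outside.

```bash
cat >> h.py <<'E'
C=lambda u,v:(130+u/3,150+v/3)
E
python3 - <<'E'
from h import *
f=r.grab_frame("scene");g=r.grab_frame("side")
for n,z,P in(("pan",.025,[(248,163),(442,100),(497,208),(293,275)]),("blowtop",.095,[(38,155),(97,143),(167,432),(100,450)]),("fencetop",.035,[(590,43),(717,220)]),("fencefoot",0,[(588,62),(711,233)]),("post top",.05,[(497,86)]),("post foot",0,[(496,112)]),("row",.1,[(82,222),(104,342)])):
    print(n,[at(f,C(*p),z)[:2].tolist() for p in P])
print("side")
for n,z,P in(("pan",.025,[(308,192),(364,198),(351,262),(287,253)]),("blowtop",.095,[(273,125),(389,139)]),("fencetop",.035,[(206,308),(338,324)]),("post top",.05,[(337,273)]),("foot",0,[(336,287)]),("row",.1,[(307,129),(355,136)]),("timer",0,[(223,187)])):
    print(n,[at(g,p,z)[:2].tolist() for p in P])
E
```

```text
pan [[0.3956, -0.1509], [0.4035, 0.0828], [0.5651, 0.0758], [0.5528, -0.1564]]
blowtop [[0.3455, -0.3579], [0.3559, -0.2969], [0.7048, -0.3296], [0.6965, -0.3907]]
fencetop [[0.4049, 0.2738], [0.6828, 0.2809]]
fencefoot [[0.4049, 0.2744], [0.6773, 0.2832]]
post top [[0.4291, 0.1401]]
post foot [[0.4278, 0.1409]]
row [[0.4508, -0.3383], [0.5932, -0.3562]]
side
pan [[0.5426, -0.145], [0.39, -0.1548], [0.3954, 0.0857], [0.5468, 0.0923]]
blowtop [[0.6941, -0.3523], [0.3463, -0.3543]]
fencetop [[0.6739, 0.2941], [0.3999, 0.2692]]
post top [[0.4209, 0.1485]]
foot [[0.4195, 0.1467]]
row [[0.5876, -0.3453], [0.444, -0.3396]]
timer [[0.7901, -0.1413]]
```

Emit:
{"op": "servo_tool", "data": {"rows": [[[3.4,3,1.5],[0,0,-3.2]],[[3.4,3,1.5],[0,0,-3.2]],[[3.4,3,1.5],[0,0,-3.2]],[[3.4,3,1.5],[0,0,-3.2]],[[3.4,3,1.5],[0,0,-3.2]],[[3.4,3,1.5],[0,0,-3.2]],[[3.4,3,1.5],[0,0,-3.2]],[[3.4,3,1.5],[0,0,-3.2]],[[0,0,0],[0,0,0]],[[0,0,0],[0,0,0]]], "grip": 1}}

```text
t: 1.75
tool_pos: [0.4968, -0.3427, 0.3539]
ee_rot: [3.141, -0.0, -0.077]
ft_force: [-0.2, -1.0, 0.2]
grip_width: 0.015
grasp_force: 0.0
```

```bash
python3 - <<'E'
from h import *
s=r.observe();print(s["t"],s["tool_pos"],s["ee_rot"],s["ft_force"],s["joints"])
f=r.grab_frame("wrist");save(f,"w1.png");print(np.round(f["world_from_camera"],3).tolist())
for n,z in(("blower",0),("switch_row",.1),("pan",0)):
    for d in r.pinpoint(n,"wrist")[:2]: print(n,round(d["conf"],2),np.round(d["xy"]),at(f,d["xy"],z))
h=cv2.cvtColor(f["color"],cv2.COLOR_RGB2HSV)
m=(((h[...,0]<8)|(h[...,0]>172))&(h[...,1]>150)&(h[...,2]>60)).astype(np.uint8)
n,l,st,c=cv2.connectedComponentsWithStats(m)
for i in range(1,n):
    if st[i,4]>150: print(st[i],c[i],at(f,c[i],.102))
E
```

```text
1.75 [ 0.49684629 -0.34274777  0.35392371] [ 3.14069262e+00 -3.90012145e-04 -7.69854858e-02] [-0.1761168  -0.95314055  0.15653892] [-7.34205940e-01  1.19471653e-01  1.41810580e+00 -4.74534700e-04
  1.60315658e+00  9.13560491e-01]
[[-0.078, 0.951, 0.299, 0.58], [-0.997, -0.075, -0.022, -0.348], [0.001, -0.3, 0.954, 0.504], [0.0, 0.0, 0.0, 1.0]]
blower 0.81 [279. 150.] [ 0.5207 -0.3435  0.    ]
pan 0.81 [ 97. 192.] [ 0.4741 -0.0315  0.    ]
[272 104  21  27 524] [281.96946565 117.22137405] [ 0.5726 -0.3512  0.102 ]
[271 134  21  25 481] [280.98128898 146.3970894 ] [ 0.5367 -0.3472  0.102 ]
[271 162  20  24 442] [280.33710407 173.68325792] [ 0.5013 -0.3436  0.102 ]
[270 189  20  22 410] [279.48536585 199.81219512] [ 0.4655 -0.3397  0.102 ]
```

View pics/w1.png

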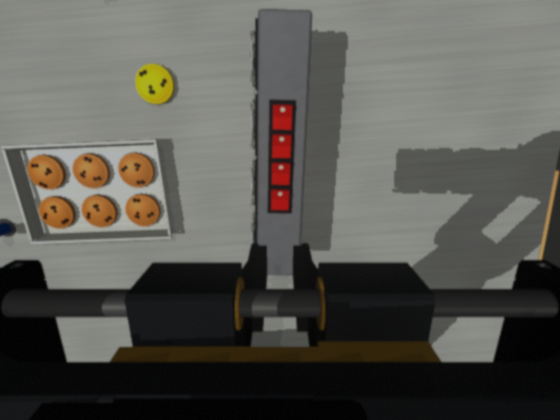

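The wrist view shows the rockers at (280,200) to (282,117), dots on the far halves, and the row yaw is about -0.107.

Emit:
{"op": "servo_tool", "data": {"rows": [[[-1.4,0.14,-4.6],[0,0,-0.4]],[[-1.4,0.14,-4.6],[0,0,-0.4]],[[-1.4,0.14,-4.6],[0,0,-0.4]],[[-1.4,0.14,-4.6],[0,0,-0.4]],[[-1.6,0.14,-4.6],[0,0,-0.1]],[[0,0,-0.4],[0,0,0]],[[0,0,0],[0,0,0]],[[0,0,0],[0,0,0]],[[0,0,0],[0,0,0]]]}}

```text
t: 2.85
tool_pos: [0.4263, -0.3384, 0.1229]
ee_rot: [3.138, -0.005, -0.11]
ft_force: [-0.7, 0.1, 0.3]
grip_width: 0.0006
grasp_force: 0.0
```

Emit:
{"op": "servo_tool", "data": {"rows": [[[0,0.2,-0.5],[0,0,0]],[[0,0,0],[0,0,0]],[[0,0,0],[0,0,0]]]}}

```text
t: 3.15
tool_pos: [0.4244, -0.3343, 0.1148]
ee_rot: [3.141, -0.0, -0.109]
ft_force: [-0.0, -0.5, -0.4]
grip_width: 0.0005
grasp_force: 0.0
```

Emit:
{"op": "servo_tool", "data": {"rows": [[[0,0,-0.4],[0,0,0]],[[0,0,0],[0,0,0]],[[0,0,0],[0,0,0]]]}}

```text
t: 3.45
tool_pos: [0.424, -0.3342, 0.1102]
ee_rot: [-3.141, 0.001, -0.11]
ft_force: [0.1, -0.1, -0.3]
grip_width: 0.0004
grasp_force: 0.0
```

Emit:
{"op": "servo_tool", "data": {"rows": [[[0,0,-0.2],[0,0,0]],[[0,0,0],[0,0,0]],[[0,0,0],[0,0,0]]]}}

```text
t: 3.75
tool_pos: [0.4241, -0.3344, 0.1084]
ee_rot: [-3.141, 0.0, -0.11]
ft_force: [0.5, 1.0, -0.1]
grip_width: 0.0003
grasp_force: 0.0
```

Emit:
{"op": "servo_tool", "data": {"rows": [[[0,0,-0.15],[0,0,0]],[[0,0,0],[0,0,0]],[[0,0,0],[0,0,0]]]}}

```text
t: 4.05
tool_pos: [0.4241, -0.3344, 0.107]
ee_rot: [-3.141, 0.0, -0.11]
ft_force: [0.2, -0.7, 0.9]
grip_width: 0.0007
grasp_force: 0.0
```

Emit:
{"op": "servo_tool", "data": {"rows": [[[0,0,-0.1],[0,0,0]],[[0,0,0],[0,0,0]]]}}

```text
t: 4.25
tool_pos: [0.4243, -0.3345, 0.1064]
ee_rot: [3.141, -0.0, -0.11]
ft_force: [-0.3, 0.7, 2.2]
grip_width: 0.0008
grasp_force: 1.3
```

Emit:
{"op": "servo_tool", "data": {"rows": [[[0,0,-0.05],[0,0,0]],[[0,0,0],[0,0,0]]]}}

```text
t: 4.45
tool_pos: [0.4243, -0.3346, 0.1064]
ee_rot: [3.141, -0.0, -0.11]
ft_force: [-2.2, 1.9, 6.8]
grip_width: 0.0007
grasp_force: 3.3
```

Emit:
{"op": "servo_tool", "data": {"rows": [[[0,0,0.7],[0,0,0]],[[0,0,0],[0,0,0]],[[0,0,0],[0,0,0]],[[0.8,-0.09,0],[0,0,0]],[[0.8,-0.09,0],[0,0,0]],[[0.8,-0.09,0],[0,0,0]],[[0.8,-0.09,0],[0,0,0]],[[0.8,-0.09,0],[0,0,0]],[[0.8,-0.09,0],[0,0,0]],[[0.8,-0.09,0],[0,0,0]],[[0.8,-0.09,0],[0,0,0]],[[0.8,-0.09,0],[0,0,0]],[[0.8,-0.09,0],[0,0,0]],[[0.8,-0.09,0],[0,0,0]],[[0.8,-0.09,0],[0,0,0]]]}}

```text
t: 5.95
tool_pos: [0.521, -0.3453, 0.1125]
ee_rot: [3.142, -0.001, -0.11]
ft_force: [-2.2, 0.6, 1.0]
grip_width: 0.0006
grasp_force: 0.6
```

Emit:
{"op": "servo_tool", "data": {"rows": [[[0.8,-0.09,0],[0,0,0]],[[0.8,-0.09,0],[0,0,0]],[[0.8,-0.09,0],[0,0,0]],[[0.8,-0.09,0],[0,0,0]],[[0.8,-0.09,0],[0,0,0]],[[0.8,-0.09,0],[0,0,0]],[[0.8,-0.09,0],[0,0,0]],[[0.8,-0.09,0],[0,0,0]],[[0.8,-0.09,0],[0,0,0]],[[0.8,-0.09,0],[0,0,0]],[[0,0,0],[0,0,0]]]}}

```text
t: 7.05
tool_pos: [0.6014, -0.354, 0.1121]
ee_rot: [-3.141, -0.001, -0.109]
ft_force: [0.6, 0.2, -0.5]
grip_width: 0.0002
grasp_force: 0.0
```

Emit:
{"op": "servo_tool", "data": {"rows": [[[0,0,4],[0,0,0]],[[-1.5,3.3,2.8],[0,0,0]],[[-1.5,3.3,2.8],[0,0,0]],[[-1.5,3.3,2.8],[0,0,0]],[[-1.5,3.3,2.8],[0,0,0]],[[-1.5,3.3,2.8],[0,0,0]],[[-1.5,3.3,2.8],[0,0,0]],[[-1.5,3.3,2.8],[0,0,0.6]],[[-1.5,3.3,2.8],[0,0,2]],[[-1.5,3.3,2.8],[0,0,3.7]],[[0,0,0],[0,0,0]],[[0,0,0],[0,0,0]]]}}

```text
t: 8.25
tool_pos: [0.4653, -0.0567, 0.4053]
ee_rot: [3.141, -0.002, 0.001]
ft_force: [0.5, 0.1, 0.6]
grip_width: 0.0004
grasp_force: 0.0
```

```bash
python3 - <<'E'
from h import *
s=r.observe();print(s["t"],s["tool_pos"],s["ee_rot"])
f=r.grab_frame("wrist");save(f,"w2.png")
for n,z in(("turn_post",0),("pan",0),("pan_stop",0),("switch_row",.1)):
    for d in r.pinpoint(n,"wrist")[:2]: print(n,round(d["conf"],2),np.round(d["xy"]),at(f,d["xy"],z))
E
```

```text
8.25 [ 0.4653288  -0.05671338  0.40533679] [ 3.14067399e+00 -2.45691390e-03  1.49516953e-03]
turn_post 0.7 [167. 183.] [0.423  0.1515 0.    ]
turn_post 0.6 [444. 131.] [ 0.5171 -0.346   0.    ]
pan 0.81 [265. 155.] [ 0.4746 -0.0298  0.    ]
pan_stop 0.63 [170. 186.] [0.4174 0.1458 0.    ]
switch_row 0.58 [481. 133.] [ 0.5193 -0.3466  0.1   ]
```

View pics/w2.png

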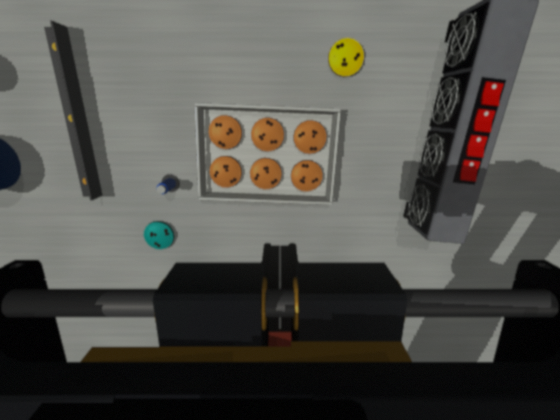

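The wrist view shows the pan's rim from (196,105) to (339,203), the post at (167,184), the fence from (60,25) to (95,198), and the switches at (467,170) to (492,90). I'll zoom in on the switches and work out the fence line.

```bash
python3 - <<'E'
from h import *
f=r.grab_frame("wrist")
for n,z,P in(("pan",.025,[(196,105),(339,110),(333,203),(200,200)]),("fence face foot",0,[(73,28),(101,197)]),("fence top",.035,[(50,24),(91,198)]),("post top",.05,[(161,189)]),("foot",0,[(173,184)])):
    print(n,[at(f,p,z)[:2].tolist() for p in P])
a=cv2.resize(f["color"][70:195,430:520],None,fx=4,fy=4,interpolation=cv2.INTER_CUBIC)
b=cv2.resize(f["color"][10:210,40:185],(363,500),interpolation=cv2.INTER_CUBIC)
cv2.imwrite("pics/c2.png",np.hstack([a,b])[...,::-1])
E
```

```text
pan [[0.5573, 0.0788], [0.549, -0.1544], [0.3903, -0.1526], [0.3965, 0.0852]]
fence face foot [[0.6742, 0.271], [0.3955, 0.2761]]
fence top [[0.6716, 0.2833], [0.4034, 0.2728]]
post top [[0.4231, 0.1425]]
foot [[0.42, 0.1392]]
```

View pics/c2.png

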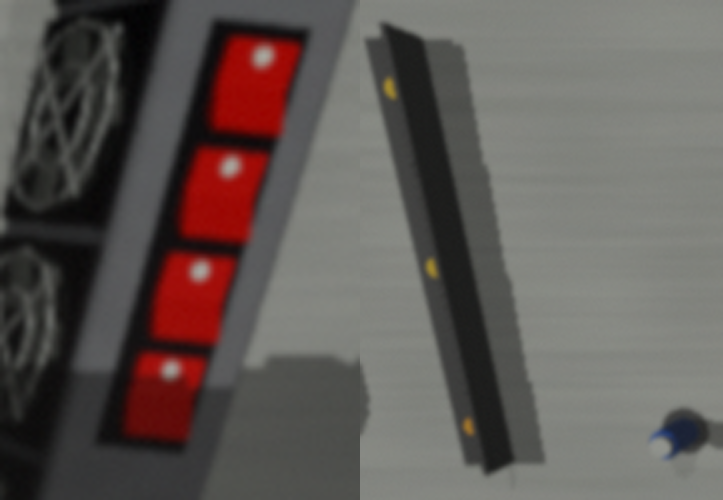

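Emit:
{"op": "servo_tool", "data": {"rows": [[[0.5,-4,-2.5],[0,0,0]],[[0.5,-4,-2.5],[0,0,0]],[[0.5,-4,-2.5],[0,0,0]],[[0,-0.8,-4.8],[0,0,0]],[[0,0,-4.8],[0,0,0]],[[0,0,-4.8],[0,0,0]],[[0,0,-4.8],[0,0,0]],[[0,0,-4.8],[0,0,0]],[[0,0,-4],[0,0,0]],[[0,0,-2.7],[0,0,0]],[[0,0,0],[0,0,0]],[[0,0,0],[0,0,0]]]}}

```text
t: 9.75
tool_pos: [0.4797, -0.1854, 0.0222]
ee_rot: [-3.141, 0.002, -0.0]
ft_force: [0.3, -0.1, 0.3]
grip_width: 0.0001
grasp_force: 0.0
```

Emit:
{"op": "servo_tool", "data": {"rows": [[[0,0.5,0],[0,0,0]],[[0,0.5,0],[0,0,0]],[[0,0.5,0],[0,0,0]],[[0,0.5,0],[0,0,0]],[[0,0.5,0],[0,0,0]],[[0,0.5,0],[0,0,0]],[[0,0.5,0],[0,0,0]],[[0,0.5,0],[0,0,0]],[[0,0.5,0],[0,0,0]],[[0,0.5,0],[0,0,0]],[[0,0.5,0],[0,0,0]]]}}

```text
t: 10.85
tool_pos: [0.4802, -0.1299, 0.0226]
ee_rot: [3.141, -0.0, 0.0]
ft_force: [0.4, -5.2, 4.0]
grip_width: 0.0002
grasp_force: 2.4
```

Emit:
{"op": "servo_tool", "data": {"rows": [[[0,0.4,0],[0,0,0]],[[0,0.4,0],[0,0,0]],[[0,0.4,0],[0,0,0]],[[0,0.4,0],[0,0,0]]]}}

```text
t: 11.25
tool_pos: [0.4808, -0.1152, 0.0228]
ee_rot: [3.139, -0.002, 0.001]
ft_force: [3.3, -18.5, -0.8]
grip_width: 0.0004
grasp_force: 9.3
```

Emit:
{"op": "servo_tool", "data": {"rows": [[[0,0.4,0],[0,0,0]],[[0,0.4,0],[0,0,0]],[[0,0.4,0],[0,0,0]],[[0,0.4,0],[0,0,0]]]}}

```text
t: 11.65
tool_pos: [0.4906, -0.1113, 0.0285]
ee_rot: [3.117, -0.023, 0.003]
ft_force: [15.2, -61.2, -0.7]
grip_width: 0.0003
grasp_force: 30.1
```

```bash
python3 - <<'E'
from h import *
s=r.observe();print(s["t"],s["tool_pos"],s["ft_force"])
f=r.grab_frame("scene")
a=cv2.resize(f["color"][130:290,200:400],(800,640)[:2],interpolation=cv2.INTER_CUBIC)[:600]
cv2.imwrite("pics/s3.png",a[...,::-1])
for d in r.pinpoint("pan","scene")[:2]: print(d["xy"],at(f,d["xy"],0))
E
```

```text
11.65 [ 0.49056362 -0.11130559  0.02847028] [ 15.21394075 -61.22043567  -0.67686676]
[264.9, 207.9] [0.4648 0.0087 0.    ]
```

View pics/s3.png

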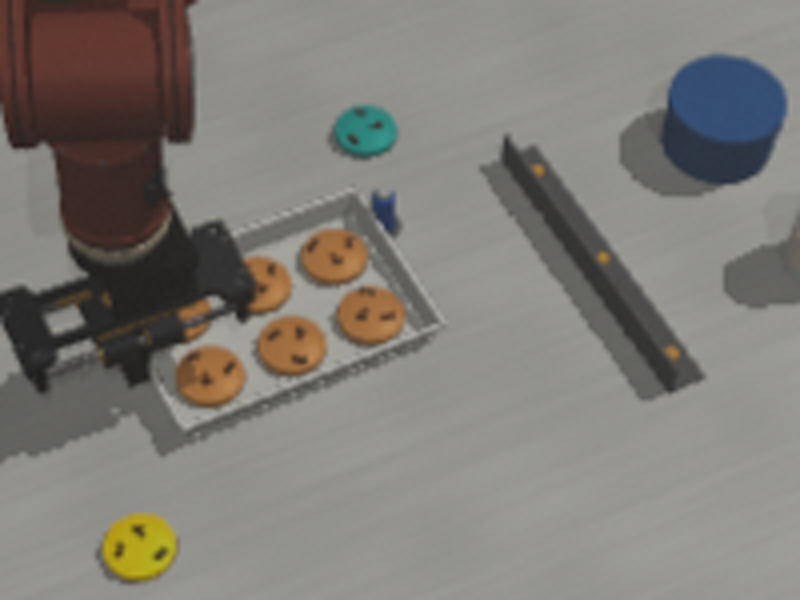

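The scene view shows the pan's end on the post at (385,215) of the crop. Friction at the pusher jammed the swing, so I'll swing the pan from its near long side instead, following an arc about the post.

Emit:
{"op": "servo_tool", "data": {"rows": [[[0,-1.2,0],[0,0,0]],[[0,-1.2,0],[0,0,0]],[[0,-1,0],[0,0,0]],[[0,0,4],[0,0,0]],[[0,0,4],[0,0,0]],[[-4,2.5,0],[0,0,0]],[[-4,2.5,0],[0,0,0]],[[-4.5,2.5,0],[0,0,0]],[[0,0,0],[0,0,0]],[[0,0,0],[0,0,0]]]}}

```text
t: 12.75
tool_pos: [0.3551, -0.0566, 0.1018]
ee_rot: [-3.141, 0.0, 0.002]
ft_force: [0.5, -1.0, 0.5]
grip_width: 0.0002
grasp_force: 0.0
```

```bash
cat >> h.py <<'E'
import itertools
from scipy.optimize import minimize
def panfit(frames,g):
    "fit pan pose (x,y,yaw) to orange-brown cookies' centre + bright rim via chamfer of Canny edges"
    L=[]
    for f in frames:
        e=cv2.Canny(cv2.cvtColor(f["color"],cv2.COLOR_RGB2GRAY),40,110)
        L.append((f,np.minimum(cv2.distanceTransform(255-e,cv2.DIST_L2,5),8)))
    def pts(p):
        c,s=np.cos(p[2]),np.sin(p[2]);t=np.linspace(-1,1,60);o=np.ones(60)
        q=np.vstack([np.c_[t*.1205,o*.0825],np.c_[t*.1205,-o*.0825],np.c_[o*.1205,t*.0825],np.c_[-o*.1205,t*.0825]])
        return np.c_[p[0]+c*q[:,0]-s*q[:,1],p[1]+s*q[:,0]+c*q[:,1],np.full(240,.024)]
    def cost(p):
        C=0
        for f,d in L:
            T=np.linalg.inv(np.array(f["world_from_camera"]));q=pts(p)@T[:3,:3].T+T[:3,3]
            u=(q*[1,-1,-1])@np.array(f["mtx"]).T;u=u[:,:2]/u[:,2:]
            C+=cv2.remap(d,u[:,0].astype(np.float32)[None],u[:,1].astype(np.float32)[None],cv2.INTER_LINEAR,borderValue=8).mean()
        return C
    best=min((minimize(cost,np.array(g)+[a,b,c],method="Nelder-Mead",options=dict(initial_simplex=np.array(g)+[a,b,c]+np.array([[0,0,0],[.01,0,0],[0,.01,0],[0,0,.06]]))) for a,b,c in itertools.product((-.015,0,.015),(-.015,0,.015),(-.1,0,.1))),key=lambda m:m.fun)
    return best.x.round(4),round(best.fun,2)
E
python3 - <<'E'
from h import *
s=r.observe();print(s["t"],s["tool_pos"],s["ft_force"])
F=[r.grab_frame("scene"),r.grab_frame("side")]
print(panfit(F,[.47,.01,1.55]),[panfit([f],[.47,.01,1.55]) for f in F])
E
```

```text
12.75 [ 0.35510385 -0.05664184  0.10181995] [ 0.51174765 -0.99404904  0.52560587]
(array([0.4735, 0.0135, 1.5757]), np.float64(1.65)) [(array([ 0.4756, -0.0052,  1.576 ]), np.float64(0.53)), (array([0.4696, 0.0238, 1.5845]), np.float64(0.73))]
```

Emit:
{"op": "servo_tool", "data": {"rows": [[[0,0,-4],[0,0,0]],[[0,0,-4],[0,0,0]],[[1.1,0,0],[0,0,0]],[[1.2,0,0],[0,0,0]],[[0.88,-0.12,0],[0,0,2.5]],[[0.88,-0.12,0],[0,0,2.5]],[[0.88,-0.12,0],[0,0,2.5]],[[0.88,-0.12,0],[0,0,2.5]],[[0.89,0.04,0],[0,0,2.5]],[[0.89,0.04,0],[0,0,2.5]],[[0.89,0.04,0],[0,0,2.5]],[[0.89,0.04,0],[0,0,2.5]]]}}

```text
t: 14.05
tool_pos: [0.451, -0.0618, 0.0215]
ee_rot: [-3.14, 0.002, 0.351]
ft_force: [-1.8, -1.4, 0.4]
grip_width: 0.0003
grasp_force: 1.3
```

```bash
python3 - <<'E'
from h import *
s=r.observe();print(s["t"],s["tool_pos"],s["ft_force"])
F=[r.grab_frame("scene"),r.grab_frame("side")]
print(panfit(F,[.50,.02,1.9]),[panfit([f],[.50,.02,1.9]) for f in F])
E
```

```text
14.05 [ 0.45098588 -0.06175451  0.02145671] [-1.78356863 -1.4427826   0.42963898]
(array([0.516 , 0.0347, 1.8808]), np.float64(1.34)) [(array([0.5225, 0.0354, 1.9019]), np.float64(0.49)), (array([0.5172, 0.0373, 1.9032]), np.float64(0.64))]
```

Emit:
{"op": "servo_tool", "data": {"rows": [[[0.87,0.19,0],[0,0,2.5]],[[0.87,0.19,0],[0,0,2.5]],[[0.87,0.19,0],[0,0,2.5]],[[0.87,0.19,0],[0,0,2.5]],[[0.83,0.34,0],[0,0,2.5]],[[0.83,0.34,0],[0,0,2.5]],[[0.83,0.34,0],[0,0,2.5]],[[0.83,0.34,0],[0,0,2.5]],[[0.75,0.47,0],[0,0,2.5]],[[0.75,0.47,0],[0,0,2.5]],[[0.75,0.47,0],[0,0,2.5]],[[0.75,0.47,0],[0,0,2.5]]]}}

```text
t: 15.35
tool_pos: [0.5485, -0.0216, 0.0216]
ee_rot: [-3.14, 0.001, 0.873]
ft_force: [-1.4, -2.8, 0.3]
grip_width: 0.0004
grasp_force: 1.1
```

```bash
python3 - <<'E'
from h import *
s=r.observe();print(s["t"],s["tool_pos"],s["ft_force"])
F=[r.grab_frame("scene"),r.grab_frame("side")]
g=[.56,.10,2.44]
print(panfit(F,g),[panfit([f],g) for f in F])
E
```

```text
15.35 [ 0.54846013 -0.02160535  0.02157686] [-1.35288617 -2.82557438  0.33030626]
(array([0.5602, 0.0938, 2.3629]), np.float64(1.77)) [(array([0.561 , 0.0895, 2.3595]), np.float64(0.71)), (array([0.5563, 0.0988, 2.3696]), np.float64(0.58))]
```

Emit:
{"op": "servo_tool", "data": {"rows": [[[0.8,0.5,0],[0,0,2.5]],[[0.8,0.5,0],[0,0,2.5]],[[0.8,0.5,0],[0,0,2.5]],[[0.8,0.55,0],[0,0,2.5]],[[0.7,0.65,0],[0,0,2.5]],[[0.7,0.7,0],[0,0,2.5]],[[0.65,0.75,0],[0,0,2.5]],[[0.55,0.8,0],[0,0,2.5]],[[0.4,0.8,0],[0,0,2.5]]]}}

```text
t: 16.35
tool_pos: [0.6106, 0.0366, 0.0223]
ee_rot: [-3.141, 0.0, 1.268]
ft_force: [0.5, -2.0, -1.2]
grip_width: 0.0004
grasp_force: 0.8
```

```bash
python3 - <<'E'
from h import *
s=r.observe();print(s["t"],s["tool_pos"],s["ft_force"])
F=[r.grab_frame("scene"),r.grab_frame("side")]
g=[.565,.14,2.75]
print(panfit(F,g),[panfit([f],g) for f in F])
save(F[0],"s4.png")
E
```

```text
16.35 [0.61060812 0.03662447 0.02227331] [ 0.52379159 -1.96111576 -1.16783501]
(array([0.5783, 0.151 , 2.772 ]), np.float64(2.73)) [(array([0.5866, 0.1744, 2.124 ]), np.float64(1.25)), (array([0.5732, 0.1535, 2.7763]), np.float64(0.37))]
```

View pics/s4.png

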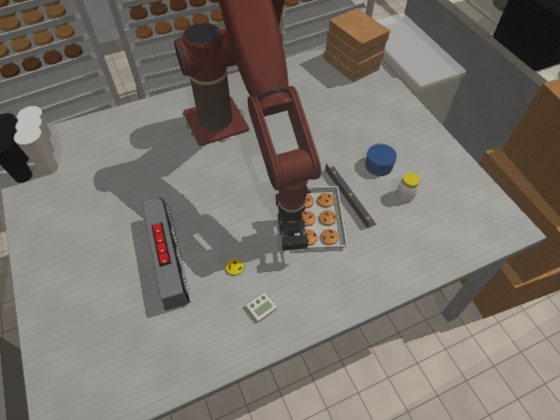

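The scene view shows the pan nearly along the fence at (318,217), with all six cookies in it and the arm on its near side.

Emit:
{"op": "servo_tool", "data": {"rows": [[[0.2,0.8,0],[0,0,2.4]],[[0.2,0.8,0],[0,0,2.4]],[[0.2,0.8,0],[0,0,2.4]],[[0.1,0.8,0],[0,0,2.4]],[[0.1,0.8,0],[0,0,2.4]],[[0,0.8,0],[0,0,2.4]],[[0,0.8,0],[0,0,2.4]],[[0,0.5,0],[0,0,2]]]}}

```text
t: 17.25
tool_pos: [0.6205, 0.0969, 0.0239]
ee_rot: [3.137, 0.002, 1.597]
ft_force: [5.0, -4.9, 0.3]
grip_width: 0.0008
grasp_force: 2.8
```

```bash
python3 - <<'E'
from h import *
s=r.observe();print(s["t"],s["tool_pos"],s["ft_force"])
F=[r.grab_frame("scene"),r.grab_frame("side")]
g=[.57,.185,3.12]
print(panfit(F,g),[panfit([f],g) for f in F])
E
```

```text
17.25 [0.62052181 0.09686101 0.02390334] [ 5.00778458 -4.90432885  0.33791194]
(array([0.5761, 0.1912, 3.1384]), np.float64(1.81)) [(array([0.5805, 0.1628, 3.0993]), np.float64(0.76)), (array([0.5762, 0.1919, 3.1389]), np.float64(0.56))]
```

Emit:
{"op": "servo_tool", "data": {"rows": [[[0,-1.5,0],[0,0,0]],[[0,0,4],[0,0,0]],[[0,0,4],[0,0,0]],[[2.9,2.9,0],[0,0,0]],[[2.9,2.9,0],[0,0,0]],[[2.9,2.9,0],[0,0,0]],[[2.9,2.9,0],[0,0,0]],[[0,0,0],[0,0,0]],[[0,0,-4],[0,0,0]],[[0,0,-4],[0,0,0]],[[0,0,0],[0,0,0]]]}}

```text
t: 18.45
tool_pos: [0.7275, 0.1963, 0.0138]
ee_rot: [-3.127, 0.002, 1.594]
ft_force: [-1.8, 0.2, -1.4]
grip_width: 0.0007
grasp_force: 0.0
```

Emit:
{"op": "servo_tool", "data": {"rows": [[[-0.5,0,0],[0,0,0]],[[-0.5,0,0],[0,0,0]],[[-0.5,0,0],[0,0,0]],[[-0.4,0,0],[0,0,0]],[[-0.4,0,0],[0,0,0]],[[-0.4,0,0],[0,0,0]],[[-0.4,0,0],[0,0,0]],[[-0.4,0,0],[0,0,0]]]}}

```text
t: 19.25
tool_pos: [0.7008, 0.1986, 0.0241]
ee_rot: [3.137, -0.001, 1.594]
ft_force: [6.5, 0.2, 3.8]
grip_width: 0.0005
grasp_force: 2.5
```

Emit:
{"op": "servo_tool", "data": {"rows": [[[-0.3,0,0],[0,0,0]],[[-0.3,0,0],[0,0,0]]]}}

```text
t: 19.45
tool_pos: [0.6938, 0.1984, 0.0232]
ee_rot: [3.14, -0.0, 1.594]
ft_force: [4.9, 0.1, 3.0]
grip_width: 0.0003
grasp_force: 2.3
```

Emit:
{"op": "servo_tool", "data": {"rows": [[[-0.25,0,0],[0,0,0]],[[-0.25,0,0],[0,0,0]]]}}

```text
t: 19.65
tool_pos: [0.6881, 0.1984, 0.0226]
ee_rot: [3.141, -0.0, 1.594]
ft_force: [4.5, -0.4, 2.2]
grip_width: 0.0005
grasp_force: 2.3
```

Emit:
{"op": "servo_tool", "data": {"rows": [[[-0.15,0,0],[0,0,0]],[[-0.1,0,0],[0,0,0]]]}}

```text
t: 19.85
tool_pos: [0.6855, 0.1983, 0.0224]
ee_rot: [-3.141, 0.0, 1.594]
ft_force: [4.3, 0.2, 2.7]
grip_width: 0.0002
grasp_force: 2.2
```

Emit:
{"op": "servo_tool", "data": {"rows": [[[-0.1,0,0],[0,0,0]],[[-0.1,0,0],[0,0,0]]]}}

```text
t: 20.05
tool_pos: [0.6836, 0.1984, 0.0224]
ee_rot: [-3.141, 0.0, 1.594]
ft_force: [4.9, 1.0, 2.2]
grip_width: 0.0008
grasp_force: 2.2
```

```bash
python3 - <<'E'
from h import *
s=r.observe();print(s["t"],s["tool_pos"],s["ft_force"])
F=[r.grab_frame("scene"),r.grab_frame("side")]
g=[.55,.193,3.16]
print(panfit(F,g),[panfit([f],g) for f in F])
E
```

```text
20.05 [0.68362214 0.19835619 0.02244716] [4.88620867 0.97255772 2.23987557]
(array([0.5536, 0.1889, 3.1497]), np.float64(1.95)) [(array([0.5598, 0.1877, 3.1434]), np.float64(0.99)), (array([0.5534, 0.1898, 3.1538]), np.float64(0.74))]
```

Emit:
{"op": "servo_tool", "data": {"rows": [[[-0.15,0,0],[0,0,0]],[[-0.15,0,0],[0,0,0]]]}}

```text
t: 20.35
tool_pos: [0.6824, 0.1987, 0.0227]
ee_rot: [3.137, -0.001, 1.593]
ft_force: [12.8, 2.8, -1.7]
grip_width: 0.0003
grasp_force: 6.4
```

Emit:
{"op": "servo_tool", "data": {"rows": [[[-0.1,0,0],[0,0,0]],[[-0.1,0,0],[0,0,0]]]}}

```text
t: 20.55
tool_pos: [0.6822, 0.1991, 0.0236]
ee_rot: [3.133, -0.002, 1.593]
ft_force: [15.5, 3.7, -1.4]
grip_width: 0.0004
grasp_force: 7.9
```

Emit:
{"op": "servo_tool", "data": {"rows": [[[1,0,0],[0,0,0]],[[0.7,0,0],[0,0,0]],[[0,0,4],[0,0,0]],[[0,0,4],[0,0,0]],[[-3,-2.4,0],[0,0,0]],[[-3,-2.4,0],[0,0,0]],[[-3,-2.4,0],[0,0,0]],[[-3,-2.4,0],[0,0,0]],[[-3,-2.4,0],[0,0,0]],[[0,0,0],[0,0,0]],[[0,0,-4],[0,0,0]],[[0,0,-4],[0,0,0]],[[0,0,0],[0,0,0]]]}}

```text
t: 21.85
tool_pos: [0.5396, 0.0785, 0.0164]
ee_rot: [-3.128, -0.0, 1.594]
ft_force: [-1.4, -0.4, -0.9]
grip_width: 0.0005
grasp_force: 0.0
```

Emit:
{"op": "servo_tool", "data": {"rows": [[[0,0.4,0],[0,0,0]],[[0,0.4,0],[0,0,0]],[[0,0.4,0],[0,0,0]],[[0,0.3,0],[0,0,0]],[[0,0.3,0],[0,0,0]]]}}

```text
t: 22.35
tool_pos: [0.5466, 0.0967, 0.0238]
ee_rot: [3.14, 0.0, 1.594]
ft_force: [1.4, -5.6, 3.2]
grip_width: 0.0003
grasp_force: 2.9
```

Emit:
{"op": "servo_tool", "data": {"rows": [[[0,0.2,0],[0,0,0]],[[0,0.2,0],[0,0,0]]]}}

```text
t: 22.55
tool_pos: [0.5468, 0.0995, 0.0237]
ee_rot: [3.14, 0.002, 1.594]
ft_force: [0.2, -6.2, 5.8]
grip_width: 0.0005
grasp_force: 2.9
```

Emit:
{"op": "servo_tool", "data": {"rows": [[[0,0.15,0],[0,0,0]],[[0,0.15,0],[0,0,0]]]}}

```text
t: 22.75
tool_pos: [0.5474, 0.1015, 0.0238]
ee_rot: [3.138, 0.003, 1.594]
ft_force: [3.9, -12.0, 2.4]
grip_width: 0.0006
grasp_force: 5.8
```

Emit:
{"op": "servo_tool", "data": {"rows": [[[0,0.1,0],[0,0,0]],[[0,0.1,0],[0,0,0]]]}}

```text
t: 22.95
tool_pos: [0.5488, 0.1026, 0.0239]
ee_rot: [3.135, 0.004, 1.594]
ft_force: [7.5, -13.1, -1.3]
grip_width: 0.0004
grasp_force: 7.0
```

Emit:
{"op": "servo_tool", "data": {"rows": [[[0,0.1,0],[0,0,0]],[[0,0.1,0],[0,0,0]]]}}

```text
t: 23.15
tool_pos: [0.5494, 0.1032, 0.024]
ee_rot: [3.134, 0.007, 1.594]
ft_force: [7.5, -19.9, -2.0]
grip_width: 0.0002
grasp_force: 10.5
```

Emit:
{"op": "servo_tool", "data": {"rows": [[[0,-1,0],[0,0,0]],[[0,-1.5,0],[0,0,0]],[[0,0,3.3],[0,0,0]],[[0,0,3.3],[0,0,0]],[[-0.5,-1,3.3],[0,0,-8]],[[-0.5,-1,3.3],[0,0,-8]],[[-0.5,-1,3.3],[0,0,-8]],[[-0.5,-1,3.3],[0,0,-8]],[[-0.5,-1,3.3],[0,0,-8]],[[-0.5,-1,3.3],[0,0,-8]],[[-0.5,-1,3.3],[0,0,-8]],[[-0.5,-1,3.3],[0,0,-8]],[[-0.5,-1,3.3],[0,0,-8]],[[-0.5,-1,3.3],[0,0,-8]],[[-0.5,-1,0],[0,0,-8]],[[0,0,0],[0,0,0]],[[0,0,0],[0,0,0]]]}}

```text
t: 24.85
tool_pos: [0.4903, -0.0276, 0.4176]
ee_rot: [-3.141, 0.001, 0.061]
ft_force: [0.1, 0.7, -0.4]
grip_width: 0.0007
grasp_force: 0.0
```

```bash
python3 - <<'E'
from h import *
s=r.observe();print(s["t"],s["tool_pos"],s["ee_rot"])
f=r.grab_frame("wrist");F=[r.grab_frame("scene"),r.grab_frame("side"),f]
g=[.549,.193,3.17]
print(panfit(F,g),[panfit([x],g) for x in F])
sw=px(f,[.519,-.3455,.1]).astype(int);pc=px(f,[.52,.20,.02]).astype(int);print(sw,pc)
def cr(c,w,h,W):
    x0=max(0,min(c[0]-w,560-2*w));y0=max(0,min(c[1]-h,420-2*h));print(x0,y0)
    return cv2.resize(f["color"][y0:y0+2*h,x0:x0+2*w],W,interpolation=cv2.INTER_CUBIC)
cv2.imwrite("pics/c5.png",np.hstack([cr(pc,110,110,(550,550)),cr(sw,22,50,(242,550))])[...,::-1])
E
```

```text
24.85 [ 0.49031857 -0.02761399  0.41757735] [-3.14059159e+00  1.36337990e-03  6.10046964e-02]
(array([0.5545, 0.196 , 3.171 ]), np.float64(2.3)) [(array([0.5548, 0.1943, 3.1712]), np.float64(0.34)), (array([0.5499, 0.1915, 3.1797]), np.float64(0.91)), (array([0.5548, 0.1968, 3.1725]), np.float64(0.43))]
[489 161] [150 135]
40 25
467 111
```

View pics/c5.png

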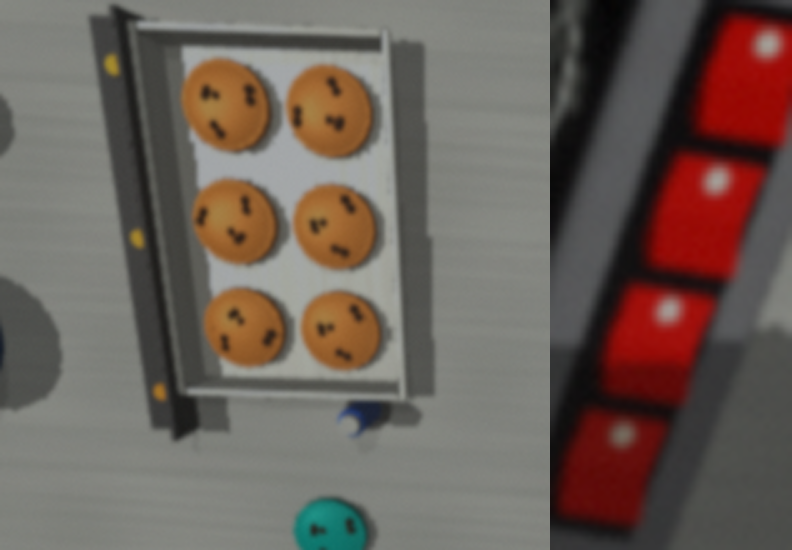

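The wrist crop shows the pan flush on the fence, its end at the post (365,415), and six cookies in it. The switches need a before/after check.

```bash
python3 - <<'E'
from h import *
out=[]
for n,b in(("scene","scene0.png"),("side","side0.png")):
    f=r.grab_frame(n);A=cv2.imread("pics/"+b)[...,::-1];B=f["color"]
    c=px(f,[.519,-.3455,.1]).astype(int);w,h=(16,22) if n=="scene" else (30,13)
    for I in(A,B):
        out.append(cv2.resize(I[c[1]-h:c[1]+h,c[0]-w:c[0]+w],None,fx=(12 if n=="scene" else 6.6),fy=(12 if n=="scene" else 6.6),interpolation=cv2.INTER_CUBIC))
    # predicted dot shift on->off
    d=np.array([.994,-.107,0]);p=np.array([.519,-.3455,.1])+d*.018
    print(n,"predicted shift",px(f,p+d*.011)-px(f,p+d*.011*np.cos(.4)+[0,0,.011*np.sin(.4)]))
    for I in(A,B):
        J=I[c[1]-h:c[1]+h,c[0]-w:c[0]+w].astype(float);g=np.minimum(J[...,1],J[...,2]);R=J[...,0]
        m=(R>150)&(g>70)&(R-g<140)&(R-g>20)
        k,l,st,ce=cv2.connectedComponentsWithStats(m.astype(np.uint8));print([(np.average(np.argwhere(l==i)[:,::-1],axis=0,weights=g[l==i]).round(1).tolist(),int(st[i,4])) for i in range(1,k)])
S=np.hstack(out[:2]);T=np.vstack(out[2:]);H=max(S.shape[0],T.shape[0])
P=lambda I:cv2.copyMakeBorder(I,0,H-I.shape[0],0,0,cv2.BORDER_CONSTANT)
im=np.hstack([P(S),P(T)]);print(im.shape);cv2.imwrite("pics/sw.png",im[...,::-1])
E
```

```text
scene predicted shift [0.37276279 0.97862404]
[([12.5, 9.0], 2), ([14.6, 19.0], 2), ([16.6, 29.0], 2), ([18.7, 39.7], 3)]
[([14.5, 20.0], 4), ([16.6, 30.2], 5), ([18.8, 40.4], 5)]
side predicted shift [-0.35935577  1.20223871]
[([10.8, 8.4], 4), ([22.3, 10.7], 3), ([34.0, 12.8], 4), ([46.0, 15.4], 2)]
[([10.3, 9.7], 3), ([21.7, 11.7], 3), ([33.7, 13.7], 3)]
(528, 1164, 3)
```

View pics/sw.png

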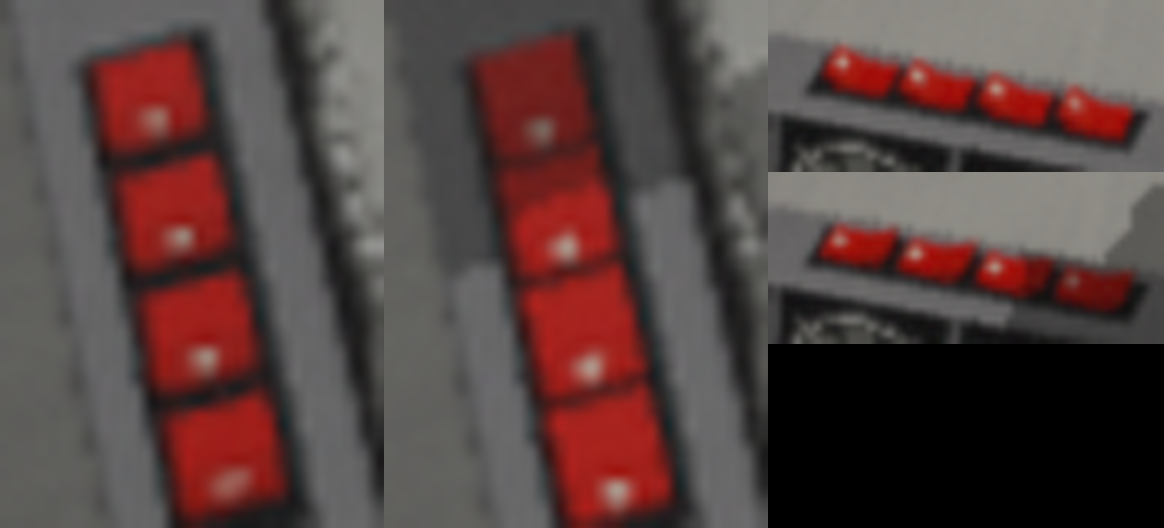

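The before/after crops show all four rockers tipped: the dotted ends have dropped by about the predicted pixel shift, and the other ends are raised. Handing in.

```bash
python3 -c "
from cell import r
print(r.close_job())"
```

```text
the job is handed in; nothing more can be done
None
```

The job is handed in, but no verdict came back. In the last camera views all four fan switches were off and the pan lay flush on the fence with its end at the turn post and all six cookies in it; I didn't re-measure the jar, tin and timer.

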